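# Isolate the test jig, then cam the board up onto its probes and hold it

### The arm

A 6-joint arm with a two-finger parallel gripper is mounted at the origin on a cart in front of the work surface, level with it; the furniture and walls round the work are solid. World frame = base frame: x ahead of the robot, y to its left, z up, the work surface at z = 0. Lengths are in mm, angles in rad, forces in N, time in s.
With the tool pointing down it reaches from about 300 to 750 mm from the base axis. Payload 8.5 kg.
Tool frame: the origin (TCP) lies at the very end of the fingers, on their centre line; the grasp point (between the pads) lies 19 mm behind it; z points along the fingers, y is the line along which they close (so a half turn about z gives the same grasp; the last joint's range is limited). The gripper opens to 85 mm and grips with 20 to 120 N. Pads are 22 mm wide; open, the fingers measure 114 mm over their backs; the gripper's body (76 mm by 85 mm) begins 54 mm behind the grasp point. The pads swing forward as they close: fully open they stand 13 mm farther back than shut.
Start: joints at [0.961, 0.381, 1.297, -0, 1.464, -0.215], TCP at [211.533, 507.675, 231.322] pointing down, gripper open.
Joint ranges: [-3.11, 3.11], [-0.89, 2.33], [0.22, 2.48], [-1.42, 4.56], [0.17, 2.85], [-2.88, 2.88]. Speed limits (rad/s): [2.39, 2.39, 3.14, 3.14, 3.14, 3.14].

### API

Orientations are given as a unit quaternion [w, x, y, z].
In Python, from bench import * gives the robot as it stands. The module is installed in compiled form; this text tells all that it offers.
- The arm moves only by the tool step_arm, never from a script. Its argument "plan" is a list that holds one entry, the list of rows, each a list of 5 numbers: the shift along the tool's x, y, z in m, then the turn about the tool's z in degrees, then the finger opening in m, from 0 to 0.0854. In form: [[[tx, ty, tz, spin, grip], ...]]. A call has 1 to 8 rows; each row shifts and turns the commanded pose from where the row before left it, along the tool's axes as they then stand; what a row does not reach is not made up. A row lasts 1/12 s, in which the tool goes at most 41.7 mm and 7.16 degrees, less where a joint would pass 70% of its speed; a pose out of reach is approached as far as the arm can. A call is refused whole if a number of a shift passes 0.0417 or a number of a turn 7.16, either way. A call with a gripper value outside its range is refused whole. The fingers move at their own pace and stop on an object; "force" is the grip in N (left out, the last holds). Time passes only in rows, so rows that do not move let the fingers close. It gives the time, the measured TCP pose, the force, the opening and the grip force at its end, in the units of the state.
- state(): the state, without advancing time (a new reading comes with each control period).
- read_camera(name): name is "scene" or "top"; returns the picture (384x512x3 uint8, red, green, blue); there is no depth.
- camera_info(name): a dict with "K" (3x3 intrinsics, pixels), "R" (3x3) and "t" (3): a world point X has camera coordinates R X + t. Camera axes: x right, y down, z forward; pixel columns grow to the right and rows downward; lengths in mm; the calibration is good to about 2 mm. A picture is of the moment at which its call begins. camera_info takes no time and is no camera call.
- close_job(): hands the job in; it is judged then, once.
Trained networks look in the newest picture that a camera, given by its name, has taken for a name from the list of things; names that differ only in an ending like _2 or _b are one class to them, and where a whole thing is asked for, a point or a joint stands for the part that bears it (a point fixed in the world has none). Each returns a list of dicts, best first, with "conf" (0 to 1); they miss things now and then, are a little off and sometimes report something else, mostly with a low value. They report only what shows in the picture. A call takes as long as a camera call.
- find_in(camera, thing): "extent" ([left, top, right, bottom] in pixels, round what is visible of it).
The state is a dict: "time": time; "joint_positions": joint angles; "qd": joint speeds; "tau": joint torques, N m; "tool_pos": TCP position; "tcp_rot": TCP orientation; "contact_force": force on the tool from outside, world axes, zero at the start; "moment": the same for the moment, N m; "gripper_width": opening from 0.0 (shut) to 1.0 (fully open); "gripper_force": force on a finger pad.
Only numpy, scipy, OpenCV 4.12 (cv2) and the standard library are available. Lean on these libraries where they do the work, as an engineer would, in place of code of your own. Each camera call takes 0.05 s, during which the arm holds its last target. There are 200 camera calls.

### The job

First switch the rotary isolator off: turn its handle a quarter turn clockwise, seen from above, until it snaps into the off position. Only then swing the test jig's cam lever up to the cam's highest point (lever upright), so that the circuit board on the lift plate is pressed up onto the probe pins, and finish still gripping the lever and holding it there, because it falls back if let go. Leave the board in its nest and the other things on the table where they are.

Things in the scene. Friction and masses are not known exactly. Their poses are not given: they have to be found in the camera images.
- test_jig: Board test jig, fixed to the table: steel base 150 (x) x 136 (y) x 12 mm, two side walls at y = +-40 mm with a crossbar on top (124 mm up; two guide rods reach 137 mm). Origin: underside, midway between the walls; front -x (towards the robot, turned up to 17 degrees), y along the cam shaft, z up. The lever is outside the wall on the -y side, the loaded lift plate between the walls.
- cam_pivot (a point): Point on the cam shaft's axis (the jig's y axis), 34 mm above the table, at the same y as lever_grip: lever_grip turns about it in a vertical plane at 110 mm radius.
- lever_grip (a point): Middle of the lever's grip, a round black bar 14 mm thick along the jig's y, free for 58 mm outward (-y) of the lever arm (30 mm from this point to the arm's face, 28 mm to the bar's end). At rest it lies 104 mm to the jig's -x side of the pivot, 69 mm above the table; upright, straight over the pivot, 144 mm above the table. The bar may turn between gripping fingers.
- cam_lever (a joint): Lever angle, rad: 0 = rest, leaning to the jig's -x side, 1.25 rad from upright; 1.25 = upright, the cam's highest point; 1.95 = stop past the top. Grows as the lever swings up and over towards +x. Springs swing it back down to rest when let go; raising it takes about 3 N at the grip, holding it at the top about 1.5 N.
- isolator_handle (a joint): Isolator handle angle, rad: 0 = on (handle along the box's long x side), 1.571 = off (handle across the box). It grows clockwise seen from above. A spring detent pulls it to the nearer of the two ends, with at most about 0.05 N m; past the middle it snaps home by itself.
- handle_grip (a point): Middle of the isolator's handle, on its turning axis, 65 mm above the table. The handle is an upright black bar 66 mm long, 16 mm thick, from 51 to 75 mm above the table; this point's x axis runs along the bar and turns with it.
- isolator: Rotary isolator box, grey plastic, fixed to the table, 116 (x) x 90 (y) x 40 mm, two cable glands on its +x face; origin in the middle of its underside, z up; may be turned by up to 17 degrees. It stands either left or right of the jig.
- circuit_board: Small bare-edged circuit board with parts on top, 48x70x10 mm, lying loose in the nest on the lift plate, its 70 mm side along the jig's x; origin under its middle.
- nest (a point): Middle of the lift plate's top, between the low lips that locate the board with about 2 mm play; 71 mm above the table at rest, 82 mm at the highest point.
- probe_head: Clear plate with four brass probe pins pointing down over the board's corners, sprung upward by up to 7 mm; pin tips 8 mm above the board at rest. Raised fully, the board pushes it up 3 mm, with about 6 N. Origin: middle of the pin tips.
- white_tub: Bystander, to be left alone: white plastic tub, 75 mm wide, 62 mm high; origin under its middle.
- red_cup: Bystander, to be left alone: plastic cup, 70 mm wide, 78 mm high; origin under its middle.
- part_box: Bystander, to be left alone: small cardboard box, 45x62x40 mm; origin under its middle.
- black_tape: Bystander, to be left alone: roll of tape lying flat, 58 mm wide, 18 mm high; origin under its middle.
- glue_bottle: Bystander, to be left alone: small bottle, 37 mm wide, 60 mm high; origin under its middle.
- cell: Bystander, to be left alone: cylindrical battery cell lying down, 18x67 mm; origin under its middle.

How it is judged:
By the outcome, as a careful person would: the job done as asked, in the order asked, and still so for the second after the job is handed in, while the arm keeps its last pose, push and grip.
It also fails if it takes over 64 s, if anything falls off the work surface, if the arm or the gripper's body presses on something with over 40 N, if the wrist force passes 120 N, or if a joint passes its speed limit or range.

## Working session

There is one attempt and no reset: what is moved stays moved. The work goes in short steps, Python scripts to look and compute and a tool call to move; the robot and the scene stay as the last step left them, time stands still between calls to the robot, and variables do not carry over. Pictures are saved under pics/ and viewed, at most 10 in all, crops included, and the job is handed in when it is done.

Besides the shell and the picture viewer there is one more tool, called after "Emit:" as name([rows], argument=value, ...), one row to a line, values as JSON. step_arm: Moves the arm, as the interface text tells. Its arguments: {"type":"object","properties":{"plan":{"type":"array","items":{"type":"array","items":{"type":"array","items":{"type":"number"}}}},"force":{"type":"number"}},"required":["plan"]}

```bash
mkdir -p pics
python3 - <<'E'
from bench import *
import cv2,numpy as np
for n in("scene","top"):
    im=read_camera(n); cv2.imwrite(f"pics/{n}0.png",cv2.resize(im[:,:,::-1],(800,600),interpolation=cv2.INTER_CUBIC))
    c=camera_info(n);R=np.array(c["R"]);print(n,np.round(c["K"],1).tolist(),np.round(R,3).tolist(),np.round(c["t"],1),"pos",-R.T@np.array(c["t"]))
    for t in("isolator","isolator_handle","test_jig","cam_lever","lever_grip","circuit_board","handle_grip"):
        print(t,[(np.round(d["extent"]).tolist(),round(d["conf"],2)) for d in find_in(n,t)[:2]])
print(state())
E
```

```text
scene [[351.2, 0.0, 252.3], [0.0, 351.2, 193.3], [0.0, 0.0, 1.0]] [[-0.567, -0.824, -0.007], [-0.645, 0.449, -0.619], [0.513, -0.346, -0.785]] [220.6 453.1 580.5] pos [119.25719359 179.44090596 737.94808641]
isolator [([264.0, 159.0, 317.0, 208.0], 0.7)]
isolator_handle [([281.0, 161.0, 306.0, 183.0], 0.82), ([103.0, 188.0, 138.0, 227.0], 0.66)]
test_jig [([127.0, 193.0, 226.0, 277.0], 0.84)]
cam_lever [([165.0, 214.0, 226.0, 243.0], 0.8)]
lever_grip [([164.0, 216.0, 228.0, 242.0], 0.69)]
circuit_board []
handle_grip [([282.0, 164.0, 300.0, 185.0], 0.89)]
top [[494.9, 0.0, 259.6], [0.0, 494.9, 195.0], [0.0, 0.0, 1.0]] [[0.005, -1.0, 0.011], [-0.984, -0.007, -0.18], [0.18, -0.01, -0.984]] [-122.9  584.3 1156.6] pos [ 367.46972674 -106.89750443 1244.13648573]
isolator [([291.0, 174.0, 333.0, 230.0], 0.94), ([152.0, 163.0, 180.0, 199.0], 0.34)]
isolator_handle [([303.0, 190.0, 323.0, 219.0], 0.93), ([179.0, 121.0, 208.0, 150.0], 0.38)]
test_jig [([143.0, 155.0, 216.0, 227.0], 0.83)]
cam_lever [([186.0, 181.0, 219.0, 227.0], 0.6)]
lever_grip [([185.0, 178.0, 215.0, 228.0], 0.92), ([156.0, 165.0, 181.0, 201.0], 0.35)]
circuit_board []
handle_grip [([300.0, 190.0, 322.0, 218.0], 0.85)]
{'time': 0.8, 'joint_positions': array([ 9.60703789e-01,  3.80591705e-01,  1.29741804e+00, -2.73409789e-05,
        1.46357723e+00, -2.15272516e-01]), 'qd': array([ 0.00101556, -0.00032456,  0.00140144,  0.00279962,  0.00127211,
       -0.0012314 ]), 'tau': array([-6.62900547e-04, -4.48302877e+01, -2.31453896e+01, -2.24076593e-04,
        7.27814349e-04,  1.34998743e-05]), 'tool_pos': array([211.53537182, 507.6703587 , 231.32076289]), 'tcp_rot': array([ 1.35897735e-05,  1.96128871e-01,  9.80578128e-01, -2.85014737e-06]), 'contact_force': array([ 0.23986008, -0.2449367 ,  0.44199339]), 'moment': array([-0.00668577, -0.06220089, -0.00470363]), 'gripper_force': 0.0, 'gripper_width': 1.000461377629745}
```

Run:
```python
import cv2
a=cv2.imread("pics/top0.png");a=cv2.resize(a[210:390,190:560],(800,389),interpolation=cv2.INTER_CUBIC);cv2.imwrite("pics/top0c.png",a)
```

```text
(no output)
```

View pics/top0.png

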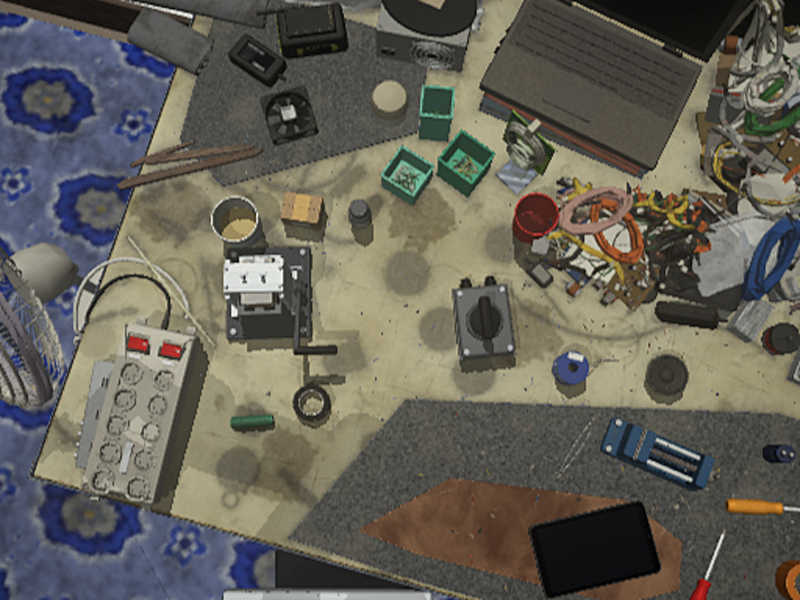

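View pics/top0c.png

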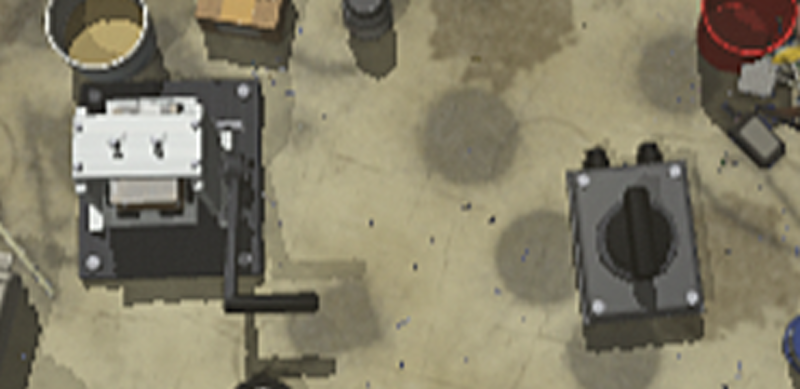

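View pics/scene0.png

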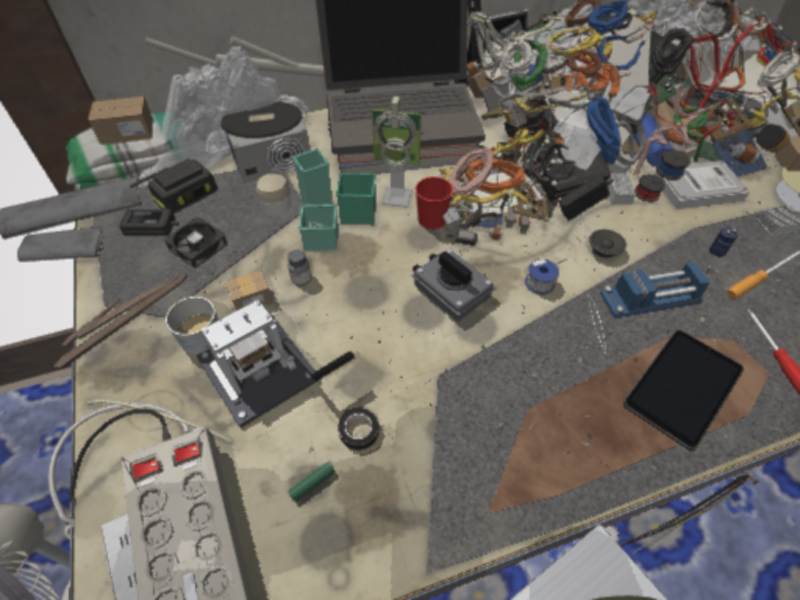

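The top view shows the jig at about (268,295) px in the 800x600 picture, with its lever bar running from (297,350) to (337,349). The isolator is at (484,322) with its handle along x. The tape roll is just in front of the lever, at (312,402).

```bash
cat > h.py <<'E'
from bench import *
import numpy as np,cv2
def ray(cam,u,v,z):
    c=camera_info(cam);R=np.array(c["R"]);t=np.array(c["t"]);o=-R.T@t
    d=R.T@np.linalg.inv(np.array(c["K"]))@np.array([u,v,1.]);return o+d*(z-o[2])/d[2]
def proj(cam,X):
    c=camera_info(cam);p=np.array(c["K"])@(np.array(c["R"])@np.array(X)+np.array(c["t"]));return p[:2]/p[2]
def crop(cx,cy): return (190+.4625*cx)*.64,(210+.4627*cy)*.64
E
python3 - <<'E'
from h import *
for n,c,z in [("iso1",(584,180),40),("iso2",(675,171),40),("iso3",(598,306),40),("iso4",(693,297),40),("h_far",(636,190),75),("h_near",(641,278),75),
 ("jb1",(94,97),12),("jb2",(243,90),12),("jb3",(92,262),12),("jb4",(245,258),12),("bar_in",(228,302),69),("bar_face",(238,302),69),("bar_end",(318,302),69),("tape",(264,415),18)]:
    print(n,np.round(ray("top",*crop(*c),z),1))
# scene: bar end/inner, handle ends
for n,c,z in [("bar_end",(352,357),69),("bar_in",(317,376),69),("h1",(443,256),75),("h2",(470,277),75)]:
    print(n,np.round(ray("scene",c[0]*.64,c[1]*.64,z),1))
E
```

```text
iso1 [ 606.5 -205.9   40. ]
iso2 [ 613.8 -273.    40. ]
iso3 [ 513.5 -215.3   40. ]
iso4 [ 520.5 -284.4   40. ]
h_far [ 592.6 -240.1   75. ]
h_near [ 529.3 -242.7   75. ]
jb1 [673.4 162.1  12. ]
jb2 [679.7  49.8  12. ]
jb3 [547.4 157.9  12. ]
jb4 [551.1  44.6  12. ]
bar_in [511.1  48.6  69. ]
bar_face [511.2  41.6  69. ]
bar_end [511.5 -14.8  69. ]
tape [434.8  26.7  18. ]
bar_end [508.   -8.4  69. ]
bar_in [509.3  48.6  69. ]
h1 [ 586.  -233.3   75. ]
h2 [ 525.2 -240.7   75. ]
```

Emit:
step_arm([
  [[-0.0255, -0.0232, 0, 0, 0.0854], [-0.0255, -0.0232, 0, 0, 0.0854], [-0.0255, -0.0232, 0, 0, 0.0854], [-0.0255, -0.0232, 0, 0, 0.0854], [-0.0255, -0.0232, 0, 0, 0.0854], [-0.0255, -0.0232, 0, 0, 0.0854], [-0.0255, -0.0232, 0, 0, 0.0854], [-0.0255, -0.0232, 0, 0, 0.0854]],
], force=50)

```text
time: 1.47
tool_pos: [328.8, 256.4, 231.5]
tcp_rot: [0.0, 0.196, 0.981, 0.0]
contact_force: [1.2, -0.1, -0.0]
gripper_width: 0.999
gripper_force: 0.0
```

Emit:
step_arm([
  [[-0.0255, -0.0232, 0, 0, 0.0854], [-0.0255, -0.0232, 0, 0, 0.0854], [-0.0255, -0.0232, 0, 0, 0.0854], [-0.0255, -0.0232, 0, 0, 0.0854], [-0.0255, -0.0232, 0, 0, 0.0854], [-0.0255, -0.0232, 0, 0, 0.0854], [-0.0255, -0.0232, 0, 0, 0.0854], [-0.0255, -0.0232, 0, 0, 0.0854]],
])

```text
time: 2.13
tool_pos: [445.8, 6.3, 231.5]
tcp_rot: [0.0, 0.196, 0.981, 0.0]
contact_force: [0.6, 0.6, -0.1]
gripper_width: 1.003
gripper_force: 0.0
```

Emit:
step_arm([
  [[-0.0255, -0.0232, 0, 0, 0.0854], [-0.0255, -0.0232, 0, 0, 0.0854], [-0.0255, -0.0232, 0, 0, 0.0854], [-0.0255, -0.0232, 0, 0, 0.0854], [-0.0255, -0.0232, 0, 0, 0.0854], [-0.0255, -0.0232, 0, 0, 0.0854], [-0.0255, -0.0232, 0, 0, 0.0854], [-0.0255, -0.0232, 0, 0, 0.0854]],
])

```text
time: 2.8
tool_pos: [562.7, -243.4, 231.3]
tcp_rot: [0.0, 0.196, 0.981, 0.0]
contact_force: [0.3, 0.3, -0.4]
gripper_width: 1.003
gripper_force: 0.0
```

Emit:
step_arm([
  [[0, 0, 0, -5.8, 0.0854], [0, 0, 0, -5.8, 0.0854], [0, 0, 0, -5.8, 0.0854], [0, 0, 0, -5.8, 0.0854], [0, 0, 0, -5.7, 0.0854], [0, 0, 0, 0, 0.0854], [0, 0, 0, 0, 0.0854]],
])

```text
time: 3.38
tool_pos: [562.3, -241.7, 231.3]
tcp_rot: [-0.0, -0.053, 0.999, 0.0]
contact_force: [0.5, -1.3, -0.3]
gripper_width: 1.0
gripper_force: 0.0
```

Emit:
step_arm([
  [[0, 0, 0.03, 0, 0.0854], [0, 0, 0.03, 0, 0.0854], [0, 0, 0.03, 0, 0.0854], [0, 0, 0.03, 0, 0.0854], [0, 0, 0.02, 0, 0.06], [0, 0, 0.02, 0, 0.05], [0, 0, 0.01, 0, 0.05], [0, 0, 0.01, 0, 0.05]],
], force=30)

```text
time: 4.05
tool_pos: [562.3, -241.7, 50.6]
tcp_rot: [-0.0, -0.054, 0.999, 0.0]
contact_force: [-0.3, -0.2, 0.7]
gripper_width: 0.587
gripper_force: 0.0
```

Run:
```python
from h import *
im=read_camera("top");u,v=map(int,proj("top",[562,-242,70]))
a=cv2.resize(im[v-50:v+50,u-65:u+65,::-1],(780,600),interpolation=cv2.INTER_CUBIC)
im=read_camera("scene");u,v=map(int,proj("scene",[562,-242,70]))
b=cv2.resize(im[v-50:v+50,u-65:u+65,::-1],(780,600),interpolation=cv2.INTER_CUBIC)
cv2.imwrite("pics/iso1.png",cv2.resize(np.hstack([a,b]),(800,308)));s=state();print(s["tool_pos"],s["contact_force"],proj("top",[562,-242,70]),proj("scene",[562,-242,70]))
```

```text
[ 562.00431969 -241.50268765   50.43048811] [-0.3069512   0.10416071  0.8670916 ] [310.60068182 203.53397832] [291.83980403 169.40015024]
```

View pics/iso1.png

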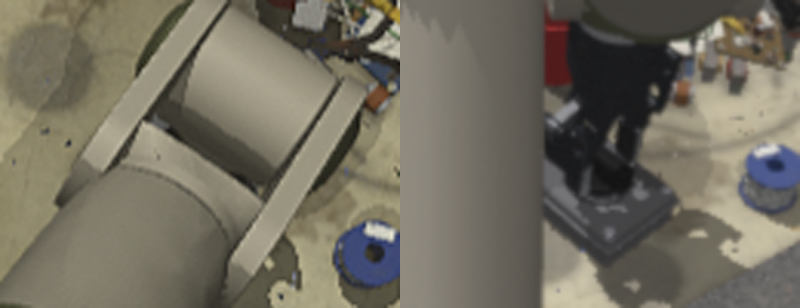

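The arm hides the box in the top view. The scene view, on the right at about (610,180) px, shows the fingers straddling the handle. I'll raise the tool slightly and close.

Emit:
step_arm([
  [[0, 0, -0.006, 0, 0.05], [0, 0, 0, 0, 0.025], [0, 0, 0, 0, 0.02], [0, 0, 0, 0, 0.016], [0, 0, 0, 0, 0.01], [0, 0, 0, 0, 0.01], [0, 0, 0, 0, 0.01], [0, 0, 0, 0, 0.01]],
], force=30)

```text
time: 4.82
tool_pos: [562.7, -242.3, 58.5]
tcp_rot: [0.001, -0.055, 0.999, -0.001]
contact_force: [-0.7, -1.7, 6.5]
gripper_width: 0.176
gripper_force: 31.8
```

Emit:
step_arm([
  [[0, 0, -0.003, 0, 0.01], [0, 0, 0, 4, 0.01], [0, 0, 0, 6, 0.01], [0, 0, 0, 6, 0.01], [0, 0, 0, 6, 0.01], [0, 0, 0, 6, 0.01], [0, 0, 0, 6, 0.01], [0, 0, 0, 6, 0.01]],
])

```text
time: 5.48
tool_pos: [563.1, -240.3, 58.7]
tcp_rot: [0.0, 0.293, 0.956, 0.002]
contact_force: [10.0, 5.5, -13.4]
gripper_width: 0.18
gripper_force: 33.2
```

Emit:
step_arm([
  [[0, 0, 0, 6, 0.01], [0, 0, 0, 6, 0.01], [0, 0, 0, 6, 0.01], [0, 0, 0, 6, 0.01], [0, 0, 0, 6, 0.01], [0, 0, 0, 6, 0.01], [0, 0, 0, 6, 0.01], [0, 0, 0, 6, 0.01]],
])

```text
time: 6.15
tool_pos: [565.1, -239.0, 58.8]
tcp_rot: [0.001, 0.656, 0.755, 0.003]
contact_force: [20.4, 10.0, -15.4]
gripper_width: 0.178
gripper_force: 32.9
```

Emit:
step_arm([
  [[0, 0, 0, 2, 0.01], [0, 0, 0, 0, 0.01], [0, 0, 0, 0, 0.01]],
])

```text
time: 6.4
tool_pos: [565.1, -239.0, 58.8]
tcp_rot: [0.001, 0.667, 0.745, 0.003]
contact_force: [20.1, 9.0, -17.0]
gripper_width: 0.173
gripper_force: 32.9
```

Run:
```python
from h import *
s=state();print(s)
```

```text
{'time': 6.4, 'joint_positions': array([-0.59567342,  0.65242047,  1.35111634,  0.00740226,  1.13594945,
       -0.70851386]), 'qd': array([-0.001217  , -0.00052405,  0.00059565,  0.00234058, -0.00066053,
       -0.00410952]), 'tau': array([-10.29800177, -63.37902546, -17.81980813,  -4.35935095,
         2.83329405,   0.09495364]), 'tool_pos': array([ 565.1253417 , -239.00831577,   58.77795117]), 'tcp_rot': array([5.97493665e-04, 6.67263030e-01, 7.44813844e-01, 3.46850213e-03]), 'contact_force': array([ 20.09194168,   8.99168439, -16.99671422]), 'moment': array([ 1.5310838 , -3.36545184,  0.00630799]), 'gripper_force': 32.88290619850159, 'gripper_width': 0.17334039063529882}
```

Emit:
step_arm([
  [[0, 0, 0, 0, 0.03], [0, 0, 0, 0, 0.04], [0, 0, 0, 0, 0.05], [0, 0, -0.02, 0, 0.06], [0, 0, -0.03, 0, 0.06], [0, 0, -0.03, 0, 0.06], [0, 0, -0.03, 0, 0.06], [0, 0, -0.03, 0, 0.06]],
])

```text
time: 7.07
tool_pos: [561.8, -241.8, 202.1]
tcp_rot: [0.0, 0.668, 0.745, -0.0]
contact_force: [-0.7, -0.2, -1.1]
gripper_width: 0.705
gripper_force: 0.0
```

Emit:
step_arm([
  [[0.0324, -0.0028, 0, 0, 0.0854], [0.0324, -0.0028, 0, 0, 0.0854], [0.0324, -0.0028, 0, 0, 0.0854], [0.0324, -0.0028, 0, 0, 0.0854], [0.0324, -0.0028, 0, 0, 0.0854], [0.0324, -0.0028, 0, 0, 0.0854], [0.0324, -0.0028, 0, 0, 0.0854], [0.0324, -0.0028, 0, 4, 0.0854]],
])

```text
time: 7.73
tool_pos: [510.9, 14.7, 200.7]
tcp_rot: [0.0, 0.693, 0.721, 0.0]
contact_force: [0.5, -0.1, 1.2]
gripper_width: 1.003
gripper_force: 0.0
```

Run:
```python
from h import *
o=[]
for n in("top","scene"):
    im=read_camera(n)
    P=[562,-242,70] if n=="top" else [511,14,69]
    u,v=map(int,proj(n,P))
    o.append(cv2.resize(im[v-50:v+50,u-65:u+65,::-1],(780,600),interpolation=cv2.INTER_CUBIC))
    if n=="scene":print(u,v)
cv2.imwrite("pics/lev1.png",cv2.resize(np.hstack(o),(800,308)));s=state();print(s["tool_pos"],s["contact_force"],s["tcp_rot"])
```

```text
216 232
[510.30089441  16.89272544 200.87734891] [ 0.726286   -0.33419066  0.24597109] [-2.90063851e-04  6.92364434e-01  7.21547895e-01  2.02545739e-04]
```

View pics/lev1.png

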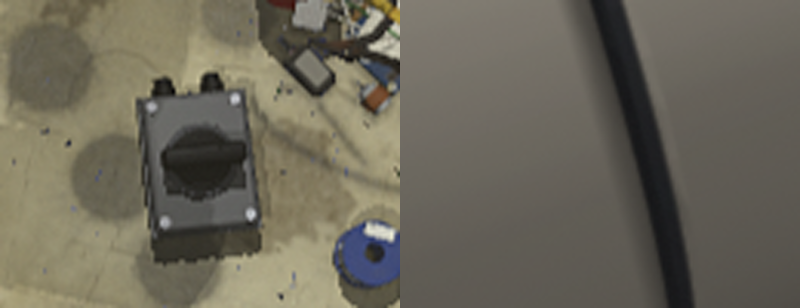

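The top view on the left shows the handle across the box, so the isolator is off. The scene view is blocked by the arm. Next I'll descend on the lever bar.

Emit:
step_arm([
  [[-0.004, 0, 0.03, 0, 0.0854], [0, 0, 0.03, 0, 0.0854], [0, 0, 0.03, 0, 0.0854], [0, 0, 0.03, 0, 0.0854], [0, 0, 0.02, 0, 0.0854], [0, 0, 0.01, 0, 0.0854], [0, 0, 0, 0, 0.0854]],
], force=30)

```text
time: 8.42
tool_pos: [510.8, 8.9, 48.4]
tcp_rot: [-0.002, 0.693, 0.721, -0.001]
contact_force: [-0.4, 0.2, -0.1]
gripper_width: 0.997
gripper_force: 0.0
```

Emit:
step_arm([
  [[0, 0, 0, 0, 0.05], [0, 0, 0, 0, 0.03], [0, 0, 0, 0, 0.025], [0, 0, 0, 0, 0.02], [0, 0, 0, 0, 0.016], [0, 0, 0, 0, 0.008], [0, 0, 0, 0, 0.008], [0, 0, 0, 0, 0.008]],
])

```text
time: 9.08
tool_pos: [513.4, 9.5, 50.9]
tcp_rot: [0.002, 0.693, 0.721, 0.001]
contact_force: [5.2, 1.1, -2.0]
gripper_width: 0.146
gripper_force: 30.2
```

Run:
```python
from h import *
im=read_camera("top");read_camera("scene")
u,v=map(int,proj("top",[560,50,69]))
o=[cv2.resize(im[v-50:v+50,u-65:u+65,::-1],(780,600),interpolation=cv2.INTER_CUBIC)]
im=read_camera("scene");u,v=map(int,proj("scene",[560,50,69]))
o.append(cv2.resize(im[v-50:v+50,u-65:u+65,::-1],(780,600),interpolation=cv2.INTER_CUBIC))
cv2.imwrite("pics/lev2.png",cv2.resize(np.hstack(o),(800,308)));s=state();print(s["tool_pos"],s["contact_force"],s["tcp_rot"],s["moment"])
```

```text
[513.36825289   9.50637491  50.89045563] [ 6.08895227  1.53192501 -0.85064198] [0.00149296 0.69292185 0.72100997 0.00130496] [ 0.20298856 -0.76712221  0.07974241]
```

View pics/lev2.png

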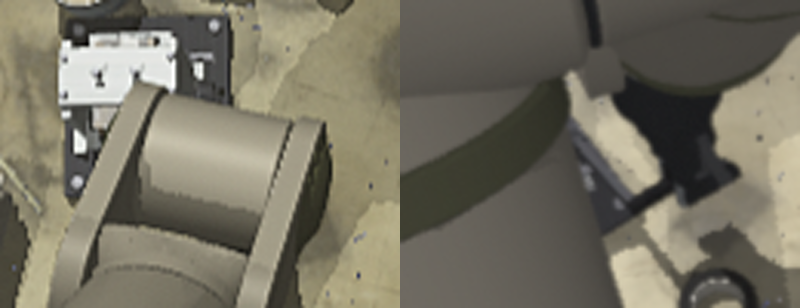

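The scene view shows the fingers closed on the bar at about (690,185) px, with the lever arm beside them. I'll swing the lever up along the arc.

Emit:
step_arm([
  [[0, 0.003, -0.008, 0, 0.008], [0, 0.0036, -0.0078, 0, 0.008], [0, 0.0042, -0.0075, 0, 0.008], [0, 0.0048, -0.0071, 0, 0.008], [0, 0.0054, -0.0067, 0, 0.008], [0, 0.0059, -0.0063, 0, 0.008], [0, 0.0063, -0.0058, 0, 0.008], [0, 0.0068, -0.0053, 0, 0.008]],
], force=45)

```text
time: 9.9
tool_pos: [549.1, 10.4, 105.6]
tcp_rot: [-0.002, 0.693, 0.721, -0.003]
contact_force: [-17.8, -8.0, 13.6]
gripper_width: 0.146
gripper_force: 44.2
```

Emit:
step_arm([
  [[0, 0.0072, -0.0048, 0, 0.008], [0, 0.0075, -0.0042, 0, 0.008], [0, 0.0078, -0.0036, 0, 0.008], [0, 0.0081, -0.003, 0, 0.008], [0, 0.0083, -0.0023, 0, 0.008], [0, 0.0084, -0.0017, 0, 0.008], [0, 0.0085, -0.001, 0, 0.008], [0, 0.0086, -0.0003, 0, 0.008]],
])

```text
time: 10.57
tool_pos: [615.9, 13.0, 127.1]
tcp_rot: [0.0, 0.693, 0.721, -0.001]
contact_force: [-2.3, -0.1, -3.9]
gripper_width: 0.14
gripper_force: 45.9
```

Emit:
step_arm([
  [[0, 0, 0, 0, 0.008], [0, 0, 0, 0, 0.008], [0, 0, 0, 0, 0.008], [0, 0, 0, 0, 0.008]],
])

```text
time: 10.9
tool_pos: [616.3, 13.0, 126.7]
tcp_rot: [0.001, 0.693, 0.721, 0.0]
contact_force: [-1.3, -4.4, 3.9]
gripper_width: 0.147
gripper_force: 47.3
```

Emit:
step_arm([
  [[0, 0.001, 0, 0, 0.008], [0, 0, 0, 0, 0.008], [0, 0, 0, 0, 0.008]],
])

```text
time: 11.15
tool_pos: [617.1, 13.0, 126.7]
tcp_rot: [0.001, 0.693, 0.721, -0.0]
contact_force: [-0.5, -5.8, 4.0]
gripper_width: 0.143
gripper_force: 47.4
```

Run:
```python
from h import *
o=[]
for n in("top","scene"):
    im=read_camera(n);u,v=map(int,proj(n,[600,50,90]))
    o.append(cv2.resize(im[v-50:v+50,u-65:u+65,::-1],(780,600),interpolation=cv2.INTER_CUBIC))
cv2.imwrite("pics/end.png",cv2.resize(np.hstack(o),(800,308)));s=state();print(s["tool_pos"],s["contact_force"],s["gripper_width"])
```

```text
[617.03322237  13.0574546  126.66019965] [-1.17420282 -5.60079316  4.40322957] 0.14565570630747923
```

View pics/end.png

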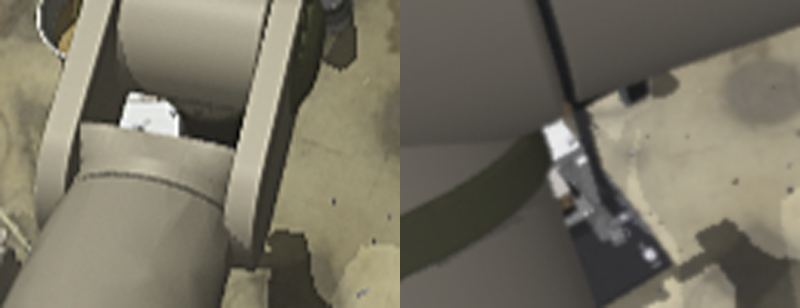

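The arm hides most of the jig. The lever has left its rest position and the bar has followed the full arc (+103.6 mm along, +75.8 mm up, low forces, still gripped), so it is upright.

```bash
python3 -c "
from bench import *
print(close_job())"
```

```text
the job is handed in; nothing more can be done
None
```

I turned the isolator off first (the top camera showed its handle across the box), then swung the cam lever upright and handed the job in with the gripper still holding it. The arm hid the lever and board at the end, so upright rests on the measured grip travel, and I did not see the board meet the pins.

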